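# Slide a test cassette off the warming block and lay it on the reader

### The job

The purple test cassette lies sunk between the guide rails of the warming block, where it cannot be gripped. Slide it flat along its lane until a good third of it juts out over the block's open edge, then take it by the jutting end, lift it clear and set it down from the hand, flat, lengthwise and centred, on the narrow raised bed of the strip reader. Leave the orange cassette where it is.

Things in the scene. Friction and masses are not known exactly. Their poses are not given: they have to be found in the camera images.
- purple_cassette: purple plastic test cassette with a white window on top, 100 (x) x 44 (y) x 7 (z) mm, 25-50 g. Origin: centre of its underside; x along its length, z up. Starts flat in a lane of the block, -x end 25 to 45 mm inside the block's open edge, with 50 mm or more of free lane behind its +x end, where closed fingertips can push it. Stops when the push stops; tips off if over half its length juts out.
- orange_cassette: the same kind of cassette in orange (100 x 44 x 7 mm, origin at the centre of its underside), lying in the other lane; it must stay there.
- block: fixed aluminium warming block, 205 (x) x 132 (y) mm, origin at the centre of its underside. Two lanes along x, 48 mm wide, centred at y = +30 and -30 mm, floors 40 mm above the origin, flanked by 12 mm wide blue rails 7 mm high (level with the cassette tops). The -x edge (x = -102.5 mm) is open, a free 40 mm drop to the table; the +x end has a stop 12 mm high, 8 mm thick.
- bed (a point): centre of the top of the strip reader's raised bed (fixed): black bar 90 (x, its length) x 28 (y) mm, top 45 mm above the table, 35 mm above the grey base plate around it; z up. Narrower than a cassette: fingers holding one by its long sides pass beside it. The white housing, 130 mm wide, its top 80 mm above the table, spans 75 to 215 mm from this point in +x.
Mind the look-alikes: they are no part of the job. What is meant by the purple_cassette is not yellow, and is the smaller of those in its own colour.

How it is judged (in metres and radians):
On the way, in this order (a step that is already met when the one before it is completed fails the run):
1. the purple cassette lies flat in its lane, jutting at least 20 mm out over the block's open edge (x of purple_cassette in the frame of block below -0.0725 m and z of purple_cassette in the frame of block between 0.037 and 0.045 m and angle between purple_cassette's own z axis and vertical below 0.08 rad and y of purple_cassette in the frame of block between -0.036 and 0.036 m), for 0.2 s.
2. the fingers hold the purple cassette over the reader's bed, no more than 20 mm above it (contact force between the fingers and purple_cassette above 0.5 N and horizontal distance between purple_cassette and bed below 0.03 m and z of purple_cassette in the frame of bed between -0.006 and 0.02 m), for 0.05 s.
At the end, for the whole second after the job is handed in: the purple cassette rests flat and released on the reader's raised bed, lengthwise within 12 degrees (either way round), its centre within 20 mm along and 13 mm across the bed's centre; the orange cassette is within 20 mm of its start (x of purple_cassette in the frame of bed between -0.02 and 0.02 m and y of purple_cassette in the frame of bed between -0.013 and 0.013 m and z of purple_cassette in the frame of bed between -0.004 and 0.005 m and angle between purple_cassette's own z axis and vertical below 0.1 rad and angle between the x axis of purple_cassette and the x axis of bed, either way round below 0.21 rad and linear speed of purple_cassette below 0.02 m/s and distance of orange_cassette from where it was at the start of the episode below 0.02 m); the robot touches nothing.
It fails at once if the orange cassette is moved more than 20 mm (distance of orange_cassette from where it was at the start of the episode above 0.02 m).
It also fails if it takes over 54 s, if anything falls off the work surface, if the arm or the gripper's body presses on something with over 40 N, if the wrist force passes 120 N, or if a joint passes its speed limit or range.

### The arm

A 6-joint arm with a two-finger parallel gripper is mounted at the origin on the work surface. World frame = base frame: x ahead of the robot, y to its left, z up, the work surface at z = 0. Lengths are in mm, angles in rad, forces in N, time in s.
With the tool pointing down it reaches from about 275 to 750 mm from the base axis. Payload 10.2 kg.
Tool frame: the origin (TCP) lies at the very end of the fingers, on their centre line; the grasp point (between the pads) lies 19 mm behind it (ctrl.hold_point_z is the distance from the TCP to the grasp point, in mm); z points along the fingers, y is the direction in which the jaws open and shut (so a half turn about z gives the same grasp; the last joint's range is limited). The gripper opens to 85 mm and grips with 20 to 120 N. Pads are 22 mm wide; open, the fingers measure 114 mm over their backs; the gripper's body (76 mm by 85 mm) begins 54 mm behind the grasp point. The pads swing forward as they close: fully open they stand 13 mm farther back than shut.
Start: joints at [1.036, 0.313, 1.498, -0, 1.331, -0.223], TCP at [161.068, 499.688, 231.294] pointing down, gripper open.
Joint ranges: [-2.94, 2.94], [-0.97, 2.17], [0.19, 2.56], [-1.23, 4.37], [0.02, 3.11], [-2.88, 2.88]. Speed limits (rad/s): [2.39, 2.39, 3.01, 3.14, 3.14, 3.14].

### API

Orientations are given as a unit quaternion [w, x, y, z].
In Python, from rig import readout, cams, workorder, spotter, ctrl gives the robot as it stands.
- The arm moves only by the tool step_arm, never from a script. Its argument "plan" is text: rows parted by semicolons, each of 5 numbers parted by spaces: the shift along the tool's x, y, z in cm, then the turn about the tool's z in degrees, then the opening in per cent of the stroke, from 0 (shut) to 100 (fully open). In form: x y z twist gripper; .... A call has 1 to 10 rows; each row is the pose to reach, as a shift and turn from the pose commanded when the call began, along the tool's axes at that moment; what a row does not reach only later rows make up. A row lasts 1/10 s, in which the tool goes at most 50 mm and 8.59 degrees, less where a joint would pass 70% of its speed; a pose out of reach is approached as far as the arm can. A call with a gripper value outside its range is refused whole. The fingers move at their own pace and stop on an object; "grip_force" is the grip in N (left out, the last holds). Time passes only in rows, so rows that repeat a pose let the fingers close. It gives the time, the measured TCP pose, the force and the opening at its end, in the units of the state.
- readout.sense(): the state, without advancing time (a new reading comes with each control period).
- cams.capture(name): name is "side" or "top" or "wrist"; returns (picture, depth): 420x560x3 uint8, red, green, blue; 420x560 float32, mm along the optical axis (not along the pixel's ray), 0 where there is no reading.
- cams.camera_info(name): a dict with "vfov" (degrees; the focal length in pixels is half the picture's height over the tangent of half this angle, whatever the lens; pixels are square), "cx", "cy" (the principal point, pixels), "rvec" (rotation vector, rad) and "tvec" (3), from world to camera coordinates, as OpenCV has them. Camera axes: x right, y down, z forward; pixel columns grow to the right and rows downward; lengths in mm; the calibration is good to about 2 mm. The wrist camera is an equidistant fisheye: a pixel r from the principal point sees the ray r / f radians off the axis. A picture is of the moment at which its call begins: read the wrist's pose just before it. camera_info takes no time and is no camera call; for the wrist camera it gives the pose at the moment of the call.
- workorder.finish_job(): hands the job in, once; it reports no verdict.
Trained networks look in the newest picture that a camera, given by its name, has taken for a name from the list of things; names that differ only in an ending like _2 or _b are one class to them, and where a whole thing is asked for, a point or a joint stands for the part that bears it (a point fixed in the world has none). Each returns a list of dicts, best first, with "conf" (0 to 1); they miss things now and then, are a little off and sometimes report something else, mostly with a low value. They report only what shows in the picture. A call takes as long as a camera call. They do not tell look-alikes from the thing itself.
- spotter.regions_of(camera, target): "pixels" (420x560 bool, what is visible of it) and "extent" ([centre column, centre row, width, height] in pixels, round what is visible of it).
The state is a dict: "time_s": time; "joints": joint angles; "dq": joint speeds; "tau": joint torques, N m; "eef_pos": TCP position; "ee_rot": TCP orientation; "force": force on the tool from outside, world axes, zero at the start; "wrist_torque": the same for the moment, N m; "grip_width": opening from 0.0 (shut) to 1.0 (fully open).
Only numpy, scipy, OpenCV 4.12 (cv2) and the standard library are available. Lean on these libraries where they do the work, as an engineer would, in place of code of your own. Each camera call takes 0.05 s, during which the arm holds its last target. There are 200 camera calls.

## Working session

There is one attempt and no reset: what is moved stays moved. The work goes in short steps, Python scripts to look and compute and a tool call to move; the robot and the scene stay as the last step left them, time stands still between calls to the robot, and variables do not carry over. Pictures are saved under pics/ and viewed, about 8 in all and at most 12, crops included, and the job is handed in when it is done.

Besides the shell and the picture viewer there is one more tool, called as a command line: name --argument value ..., lists and objects as JSON in quotes. step_arm: Moves the arm, as the interface text tells. Its arguments: {"type":"object","properties":{"plan":{"type":"string"},"grip_force":{"type":"number"}},"required":["plan"]}

```bash
ls; mkdir -p pics
cat > h.py <<'E'
import numpy as np, cv2
from rig import readout, cams, workorder, spotter, ctrl
def cap(n,save=None):
    im,d=cams.capture(n)
    if save: cv2.imwrite('pics/'+save,im[:,:,::-1])
    return im,d
def cloud(n,d,info=None):
    i=info or cams.camera_info(n); f=210/np.tan(np.radians(i['vfov'])/2)
    v,u=np.mgrid[0:420,0:560]; x=(u-i['cx'])/f; y=(v-i['cy'])/f
    if n=='wrist':
        r=np.hypot(x,y)+1e-9; s=np.tan(r)/r; x,y=x*s,y*s
    P=np.stack([x*d,y*d,d],-1)
    R=cv2.Rodrigues(np.array(i['rvec'],float))[0]
    return (P-np.array(i['tvec']).ravel())@R
E
python3 - <<'E'
from h import *
s=readout.sense(); print({k:np.round(v,3) for k,v in s.items()}, ctrl.hold_point_z)
a,d=cap('top','top.png'); np.save('top.npy',d); b,e=cap('side','side.png'); np.save('side.npy',e)
cv2.imwrite('pics/both.png',np.vstack([a,b])[:,:,::-1])
for n in('top','side'):
  for r in spotter.regions_of(n,'purple_cassette')[:5]: print(n,r['conf'],r['extent'])
  print(cams.camera_info(n))
E
```

```text
pics
{'time_s': np.float64(0.0), 'joints': array([ 1.036,  0.313,  1.498, -0.   ,  1.331, -0.223]), 'dq': array([-0.001, -0.001,  0.001,  0.001, -0.001,  0.001]), 'tau': array([-1.0000e-03, -4.1227e+01, -2.5974e+01, -0.0000e+00,  4.0000e-03,
       -0.0000e+00]), 'eef_pos': array([160.921, 499.46 , 230.728]), 'ee_rot': array([-0.   ,  0.155,  0.988, -0.001]), 'force': array([ 0.219,  0.604, -0.01 ]), 'wrist_torque': array([ 0.064, -0.048, -0.001]), 'grip_width': np.float64(0.997)} 18.700000000000003
top 0.95 [137.0, 182.3, 76.8, 57.8]
top 0.63 [265.3, 212.4, 56.8, 33.1]
top 0.6 [436.9, 299.1, 41.5, 62.1]
{'vfov': 43.5199960999266, 'cx': 275.64161331040117, 'cy': 214.8357991883129, 'rvec': array([ 2.12409254, -2.15034854,  0.16730645]), 'tvec': array([ 93.08064209, 477.11373516, 906.88393218])}
side 0.88 [317.6, 405.4, 76.8, 27.0]
side 0.84 [240.2, 160.3, 24.2, 35.2]
side 0.6 [283.5, 217.0, 46.3, 35.4]
{'vfov': 57.00462135923799, 'cx': 275.3476256542061, 'cy': 213.33736719553102, 'rvec': array([ 2.25871693, -0.70726105,  0.31928545]), 'tvec': array([-325.93455006,  284.91369568,  504.08786636])}
```

View pics/top.png

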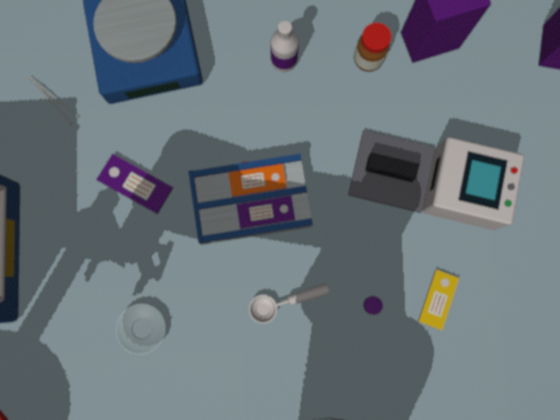

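The top view shows three candidates:
- a loose purple cassette at (137,182), which is larger and outside the block
- the purple cassette in the block lane at (265,212), which is my choice
- a yellow cassette at (437,299)

The orange cassette is at (258,180), the reader bed at (393,162) and the housing at (480,180).

```bash
cat > m.py <<'E'
from h import *
im=cv2.imread('pics/top.png'); d=np.load('top.npy'); W=cloud('top',d)
hsv=cv2.cvtColor(im,cv2.COLOR_BGR2HSV)
def rect(mask,name):
    P=W[mask][:,:2].astype(np.float32); 
    r=cv2.minAreaRect(P); b=cv2.boxPoints(r)
    print(name,mask.sum(),'c',np.round(r[0],1),'size',np.round(r[1],1),'ang',round(r[2],2),'z',np.round(np.percentile(W[mask][:,2],[10,50,90]),1)); return b
v,u=np.mgrid[0:420,0:560]
def box(a,b,c,e): return (u>=a)&(u<=c)&(v>=b)&(v<=e)
z=W[...,2]
blk=box(180,145,320,250)&(z>34)&(z<70)
print('block\n',np.round(rect(blk,'block'),1))
print('stop', end=' ');rect(box(180,145,320,250)&(z>49.5)&(z<60),'hi')
for t in spotter.regions_of('top','purple_cassette')[:3] : pass
h,s,vv=hsv[...,0],hsv[...,1],hsv[...,2]
for n,bx in(('p',(230,192,300,232)),('loose',(90,145,180,220)),):
    m=box(*bx)&(h>130)&(h<165)&(s>100)&(z>30*(n=='p')); print(np.round(rect(m,n),1))
m=box(220,155,295,200)&(h<20)&(s>120)&(z>30); print(np.round(rect(m,'orange'),1))
m=box(355,140,425,185)&(z>35)&(z<60)&(u<424); print(np.round(rect(m,'bed'),1))
m=box(425,130,530,230)&(z>65); print(np.round(rect(m,'housing'),1))
m=box(340,120,440,220)&(z>5)&(z<25); print(np.round(rect(m,'base'),1))
E
python3 m.py
python3 - <<'E'
import cv2
a=cv2.imread('pics/top.png')
cv2.imwrite('pics/crop.png',cv2.resize(a[140:255,180:440],None,fx=3,fy=3,interpolation=cv2.INTER_CUBIC))
E
```

```text
block 8367 c [510.2 133.6] size [133.3 205.5] ang 8.55 z [38.2 45.  48.3]
block
 [[429.  225.3]
 [459.6  22. ]
 [591.4  41.9]
 [560.9 245.1]]
stop hi 407 c [509.1 137.4] size [131.6 197.1] ang 8.68 z [49.7 50.6 53.1]
p 865 c [417.3  95.9] size [178.7  96.7] ang 8.28 z [44.  46.1 48.3]
[[321.9 130.9]
 [335.8  35.1]
 [512.7  60.9]
 [498.7 156.6]]
loose 1378 c [469.7 237.5] size [410.  64.] ang 56.0 z [ 6.1  8.3 10.4]
[[328.5  85.5]
 [381.5  49.7]
 [610.8 389.6]
 [557.8 425.4]]
orange 973 c [446.2 106.1] size [238.9  99.7] ang 8.04 z [43.7 46.1 48.2]
[[321.  138.7]
 [334.9  40. ]
 [571.5  73.4]
 [557.5 172.2]]
bed 826 c [ 567.4 -126.7] size [90.6 29.9] ang 74.93 z [41.2 44.  46.1]
[[ 541.1 -166.5]
 [ 570.  -174.3]
 [ 593.6  -86.8]
 [ 564.7  -79. ]]
housing 6032 c [ 484.7 -119.8] size [177.8 484.3] ang 17.11 z [76.8 79.8 82.5]
[[ 328.5   85.5]
 [ 471.  -377.4]
 [ 640.9 -325.1]
 [ 498.4  137.8]]
base 4280 c [ 560.3 -147.7] size [174.7 134. ] ang 75.53 z [ 7.1  9.3 12.1]
[[ 473.6 -215.6]
 [ 603.3 -249.1]
 [ 647.   -79.9]
 [ 517.2  -46.4]]
```

View pics/crop.png

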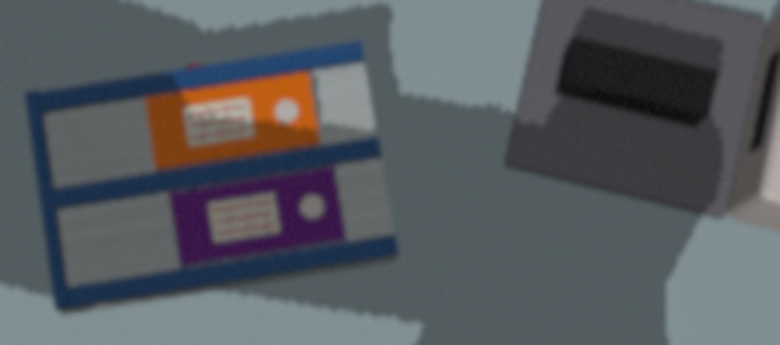

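View pics/side.png

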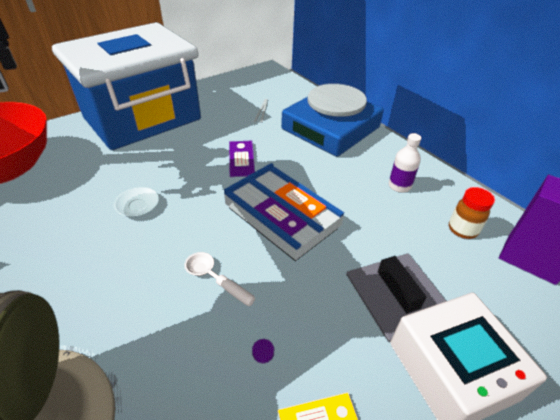

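```bash
sed -i "s/^z=W.*/z=W[...,2].copy(); z[d<100]=-999/" m.py
sed -i "s/(z>30\*(n=='p'))/(z>(30 if n=='p' else 3))\&(z<100)/; s/(z>30); print/(z>30)\&(z<100); print/; s/(z>65)/(z>65)\&(z<150)/" m.py
cat >> m.py <<'E'
i=cams.camera_info('wrist');print(i, np.round(readout.sense()['eef_pos'],1))
R=cv2.Rodrigues(i['rvec'])[0];print('cam',-R.T@i['tvec'],'axis',R[2])
E
python3 m.py
```

```text
block 8367 c [510.2 133.6] size [133.3 205.5] ang 8.55 z [38.2 45.  48.3]
block
 [[429.  225.3]
 [459.6  22. ]
 [591.4  41.9]
 [560.9 245.1]]
stop hi 407 c [509.1 137.4] size [131.6 197.1] ang 8.68 z [49.7 50.6 53.1]
p 862 c [483.7 105.5] size [44.5 96.7] ang 8.29 z [44.  46.1 48.3]
[[454.7 150.2]
 [468.6  54.5]
 [512.7  60.9]
 [498.7 156.6]]
loose 1370 c [547.  351.9] size [132.1  57.6] ang 60.43 z [ 6.1  8.3 10.4]
[[489.4 308.7]
 [539.5 280.2]
 [604.7 395.2]
 [554.6 423.6]]
orange 972 c [542.2 119.6] size [45.  99.8] ang 8.0 z [43.7 46.1 48.2]
[[513.  165.9]
 [526.9  67.1]
 [571.5  73.4]
 [557.6 172.2]]
bed 826 c [ 567.4 -126.7] size [90.6 29.9] ang 74.93 z [41.2 44.  46.1]
[[ 541.1 -166.5]
 [ 570.  -174.3]
 [ 593.6  -86.8]
 [ 564.7  -79. ]]
housing 5978 c [ 530.  -265.9] size [142.1 130.6] ang 75.06 z [76.8 79.8 82.5]
[[ 448.6 -317.7]
 [ 574.8 -351.4]
 [ 611.4 -214. ]
 [ 485.2 -180.4]]
base 4280 c [ 560.3 -147.7] size [174.7 134. ] ang 75.53 z [ 7.1  9.3 12.1]
[[ 473.6 -215.6]
 [ 603.3 -249.1]
 [ 647.   -79.9]
 [ 517.2  -46.4]]
{'vfov': 65.70646984690485, 'cx': 274.7670215441472, 'cy': 209.4710583586969, 'rvec': array([-2.32369946, -1.69204562, -0.26916919]), 'tvec': array([-525.67843122,  -39.48984706,  381.14259961])} [161.  499.6 231.1]
cam [ 84.57275875 525.03497146 374.63671673] axis [ 0.2952413  -0.09514569 -0.95067338]
```

Target confirmed. The block purple measures about 97x44 mm and the loose one about 132x58 mm, so the target is the smaller. It sits in lane y=+30 of the block, with about 29 mm from its end to the open edge. The block's +x axis points along world +y. The bed centre is near (567,-127). In the side view, block and cassette are at (283,212) and the bed at (402,283).

Next I'll hover behind the cassette with the fingers shut.

step_arm --plan "-39.4 -20.8 9 63.7 0;-39.4 -20.8 9 63.7 0;-39.4 -20.8 9 63.7 0;-39.4 -20.8 9 63.7 0;-39.4 -20.8 9 63.7 0;-39.4 -20.8 9 63.7 0;-39.4 -20.8 9 63.7 0;-39.4 -20.8 9 63.7 0;-39.4 -20.8 9 63.7 0;-39.4 -20.8 9 63.7 0"

```text
time_s: 1.3
eef_pos: [474.8, 177.2, 140.1]
ee_rot: [-0.0, 0.655, 0.756, -0.001]
force: [-0.9, 0.7, 0.2]
grip_width: 0.0
```

step_arm --plan "0 0 0 0 0;0 0 0 0 0;0 0 0 0 0"

```text
time_s: 1.6
eef_pos: [471.6, 181.9, 141.7]
ee_rot: [0.0, 0.652, 0.758, 0.0]
force: [-1.3, -0.7, -1.1]
grip_width: -0.001
```

```bash
cat > w.py <<'E'
from h import *
import sys
s=readout.sense(); i=cams.camera_info('wrist'); im,d=cap('wrist',sys.argv[1]); W=cloud('wrist',d,i)
np.savez('w.npz',W=W,d=d)
q=np.array(s['ee_rot']); print(s['time_s'],np.round(s['eef_pos'],1),np.round(q,4),'yaw_x',np.degrees(2*np.arctan2(q[2],q[1])),s['grip_width'],np.round(s['force'],1))
hsv=cv2.cvtColor(im,cv2.COLOR_RGB2HSV); h,sa=hsv[...,0],hsv[...,1]
z=W[...,2]; 
O=np.array([510.2,133.6]);X=np.array([-.1487,.9889]);Y=np.array([-.9889,-.1487])
B=np.stack([(W[...,:2]-O)@X,(W[...,:2]-O)@Y],-1)
near=(d>50)&(np.abs(B[...,0])<190)&(np.abs(B[...,1])<75)
for n,m in(('purple',near&(h>130)&(h<165)&(sa>90)&(z>30)&(z<60)),('orange',near&((h<20)&(sa>120))&(z>30)&(z<60)),('block',near&(z>32)&(z<60))):
    if m.sum()<50: print(n,'none');continue
    r=cv2.minAreaRect(W[m][:,:2].astype(np.float32)); b=B[m]
    print(n,m.sum(),np.round(r[0],1),np.round(r[1],1),round(r[2],2),'bx',np.round(np.percentile(b[:,0],[.5,99.5]),1),'by',np.round(np.percentile(b[:,1],[.5,99.5]),1),'z',np.round(np.percentile(z[m],[5,50,95]),1))
E
python3 w.py w1.png
```

```text
1.6 [471.6 181.9 141.7] [1.000e-04 6.525e-01 7.578e-01 2.000e-04] yaw_x 98.53932352426541 -0.0012288799491456666 [-1.3 -0.7 -1.1]
purple 1035 [483.1 107.6] [ 44.3 100.1] 9.41 bx [-70.8  28.1] by [ 9.1 52.4] z [43.9 47.7 48.8]
orange 2515 [540.3 136.2] [46.6 72.1] 9.08 bx [-36.9  33.9] by [-52.6  -7. ] z [45.4 47.7 48.8]
block 23061 [509.4 134.9] [132.7 205.3] 8.47 bx [-89.6 103.7] by [-64.6  66.1] z [40.1 47.1 52.7]
```

View pics/w1.png

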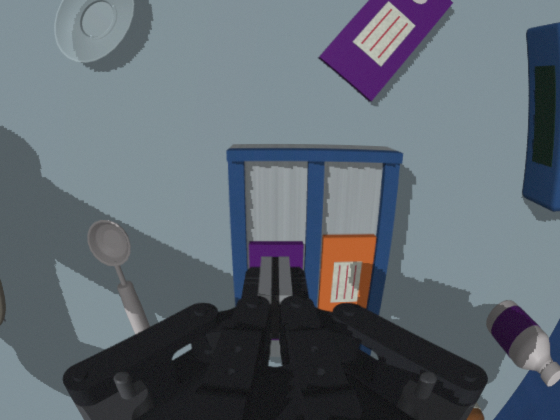

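The wrist view agrees with the top view to within about 2 mm. The fingertips at (270,270) sit above the lane behind the purple cassette's end at (276,245), with the stop at (315,155). Next I lower and push.

step_arm --plan "0 0 4 0 0;0 0 7 0 0;0 0 8.5 0 0;0 0 9.3 0 0;0 0 9.8 0 0;0 0 9.8 0 0;0 0 9.8 0 0"

```text
time_s: 2.35
eef_pos: [472.7, 181.1, 44.1]
ee_rot: [0.0, 0.653, 0.757, 0.001]
force: [0.8, -0.7, -0.4]
grip_width: 0.003
```

step_arm --plan "-0.8 0.1 0 0 0;-1.4 0.1 0 0 0;-2.2 0.1 0 0 0;-3 0.1 0 0 0;-3.8 0.1 0 0 0;-4.4 0.1 0 0 0;-5 0.1 0 0 0;-5 0.1 0 0 0;-5 0.1 0 0 0"

```text
time_s: 3.25
eef_pos: [480.6, 131.5, 43.3]
ee_rot: [-0.0, 0.653, 0.757, -0.0]
force: [-0.1, 0.1, -0.2]
grip_width: -0.003
```

```bash
python3 w.py w2.png
python3 - <<'E'
from h import *
im,d=cap('top','top2.png')
W=cloud('top',d);hsv=cv2.cvtColor(im,cv2.COLOR_RGB2HSV)
z=W[...,2];h,s=hsv[...,0],hsv[...,1]
m=(h>130)&(h<165)&(s>90)&(z>36)&(z<60)&(d>100);m[:150]=0;m[260:]=0;m[:,:200]=0;m[:,420:]=0
O=np.array([510.2,133.6]);X=np.array([-.1487,.9889])
b=(W[m][:,:2]-O)@X;print(m.sum(),np.percentile(b,[.5,99.5]))
E
```

```text
3.25 [480.6 131.5  43.3] [-0.000e+00  6.533e-01  7.571e-01 -1.000e-04] yaw_x 98.42413923536792 -0.002753304235257452 [-0.1  0.1 -0.2]
purple 225 [480.2 117.7] [45.2  8.4] 11.69 bx [-15.8  -8. ] by [ 9.6 54.1] z [41.7 47.2 48.5]
orange 5920 [541.5 130.7] [47.4 82.9] 9.0 bx [-44.7  33.5] by [-52.7  -6.9] z [44.5 47.8 48.8]
block 65296 [506.5 155.3] [133.3 163.6] 8.51 bx [-44.1 103. ] by [-64.5  66.1] z [40.1 44.6 52.9]
407 [-108.72265696  -69.07873075]
```

step_arm --plan "-0.6 0 0 0 0;-1.2 0 0 0 0;-1.8 0 0 0 0;-2.3 0 0 0 0;-2.7 0 0 0 0;-3.1 0 0 0 0;-3.1 0 0 0 0;-3.1 0 0 0 0;-3.1 0 0 0 0"

```text
time_s: 4.25
eef_pos: [485.1, 101.0, 43.3]
ee_rot: [0.0, 0.653, 0.757, -0.0]
force: [-0.2, -0.2, 0.5]
grip_width: -0.0
```

step_arm --plan "0.5 0 0 0 0;0.5 0 -5 0 0;0.5 0 -10 0 0;-6 0 -13 0 60;-12 0 -13 0 100;-12 0 -13 0 100;-12 0 -13 0 100;-12 0 -13 0 100;-12 0 -13 0 100"

```text
time_s: 5.15
eef_pos: [502.5, -16.7, 173.1]
ee_rot: [-0.0, 0.653, 0.758, -0.0]
force: [-0.0, 0.2, 0.2]
grip_width: 0.99
```

```bash
python3 w.py w3.png
python3 - <<'E'
from h import *
im,d=cap('top','top3.png')
W=cloud('top',d);hsv=cv2.cvtColor(im,cv2.COLOR_RGB2HSV)
z=W[...,2];h,s=hsv[...,0],hsv[...,1]
m=(h>130)&(h<165)&(s>90)&(z>36)&(z<60)&(d>100);m[:150]=0;m[260:]=0;m[:,:200]=0;m[:,420:]=0
O=np.array([510.2,133.6]);X=np.array([-.1487,.9889])
b=(W[m][:,:2]-O)@X;print(m.sum(),np.percentile(b,[.5,99.5]))
E
```

```text
5.15 [502.5 -16.7 173.1] [-4.000e-04  6.527e-01  7.576e-01 -0.000e+00] yaw_x 98.5039098476545 0.9898317375952227 [-0.   0.2  0.2]
purple 4401 [492.7  40.4] [43.8 99.2] 8.39 bx [-138.6  -40.1] by [ 9.9 52.7] z [46.7 47.9 49.1]
orange 4149 [542.7 120.2] [46.7 97.2] 8.41 bx [-66.3  28.8] by [-52.8  -7.1] z [46.5 47.9 49.1]
block 25736 [520.2  81. ] [138.7 170.5] 8.88 bx [-136.9   27.8] by [-64.4  66.1] z [40.3 47.6 49.1]
328 [-79.40610329 -42.10752018]
```

View pics/w3.png

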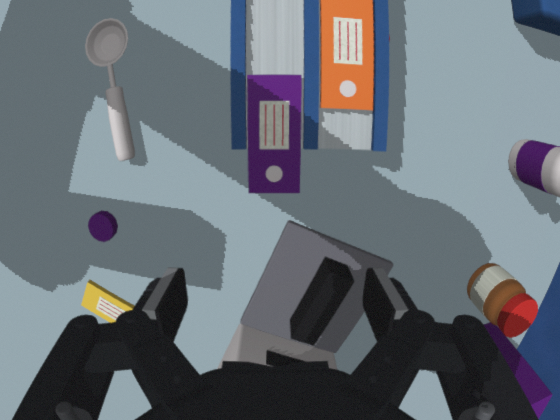

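The cassette now juts about 37 mm with its end at (274,192), and the orange one (348,108) hasn't moved. The bed shows at (322,300). I'll move over the jutting end, lower and grip.

step_arm --plan "2.8 -0.1 3 0 100;2.8 -0.1 7 0 100;2.8 -0.1 10 0 100;2.8 -0.1 13 0 100;2.8 -0.1 14.5 0 100;2.8 -0.1 15.1 0 100;2.8 -0.1 15.1 0 100;2.8 -0.1 15.1 0 100"

```text
time_s: 6.05
eef_pos: [498.2, 9.9, 23.1]
ee_rot: [0.001, 0.653, 0.757, 0.0]
force: [0.3, 0.2, 0.6]
grip_width: 1.003
```

```bash
python3 - <<'E'
from h import *
f=np.load('w.npz');W,d=f['W'],f['d'];z=W[...,2]
m=(d>50)&(z>38)&(z<52);v,u=np.mgrid[0:420,0:560];m&=(v>240)&(v<350)&(u>280)&(u<360)
r=cv2.minAreaRect(W[m][:,:2].astype(np.float32));print(r,m.sum(),np.percentile(z[m],[5,50,95]))
E
python3 w.py w4.png
```

```text
((565.4651489257812, -125.41131591796875), (91.592041015625, 30.1068172454834), 75.91927337646484) 2191 [40.78671606 45.63786298 46.75240181]
6.05 [498.2   9.9  23.1] [6.000e-04 6.530e-01 7.574e-01 3.000e-04] yaw_x 98.46410386408891 1.0032535886003229 [0.3 0.2 0.6]
purple 17861 [492.7  40.1] [ 44.1 100.5] 8.41 bx [-138.6  -39.8] by [ 9.6 53. ] z [46.9 47.9 48.9]
orange 12776 [544.2 111. ] [47.5 79.2] 8.54 bx [-66.5   9.6] by [-51.5  -6.9] z [46.3 47.8 49. ]
block 90392 [515.1  71.7] [141.  156.5] 8.45 bx [-136.4    8.2] by [-64.2  73.5] z [40.4 47.7 49. ]
```

View pics/w4.png

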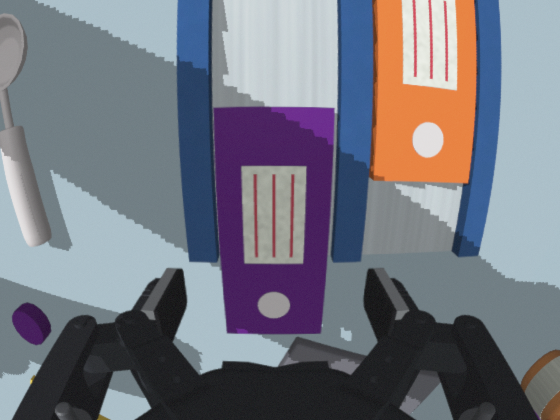

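The open fingers straddle the jutting end at (275,305), and the pads clear the block edge at row 262. Closing.

step_arm --plan "0 0 0 0 70;0 0 0 0 60;0 0 0 0 50;0 0 0 0 35;0 0 0 0 35;0 0 0 0 35;0 0 0 0 35;0 0 0 0 35" --grip_force 50

```text
time_s: 6.9
eef_pos: [497.8, 9.7, 22.6]
ee_rot: [0.0, 0.653, 0.757, 0.0]
force: [-0.9, -1.0, 6.1]
grip_width: 0.503
```

step_arm --plan "0 0 -0.5 0 30;0 0 -1 0 30;0 0 -2 0 30;0 0 -4 0 30;0 0 -6 0 30;0 0 -7 0 30;0 0 -7 0 30"

```text
time_s: 7.6
eef_pos: [498.3, 9.6, 93.7]
ee_rot: [0.001, 0.653, 0.757, 0.001]
force: [1.2, -0.3, 0.3]
grip_width: 0.5
```

```bash
cat > g.py <<'E'
from h import *
import sys
s=readout.sense(); i=cams.camera_info('wrist'); im,d=cap('wrist',sys.argv[1]); W=cloud('wrist',d,i)
z=W[...,2]; e=np.array(s['eef_pos'])
hsv=cv2.cvtColor(im,cv2.COLOR_RGB2HSV); h,sa=hsv[...,0],hsv[...,1]
m=(d>50)&(h>130)&(h<165)&(sa>90)&(np.linalg.norm(W[...,:2]-e[:2],axis=-1)<110)&(abs(z-e[2]-19)<40)
P=W[m]; A=np.c_[P[:,:2]-P[:,:2].mean(0),np.ones(len(P))]; c=np.linalg.lstsq(A,P[:,2],rcond=None)[0]
r=cv2.minAreaRect(P[:,:2].astype(np.float32))
q=s['ee_rot'];y=2*np.arctan2(q[2],q[1]);X=np.array([np.cos(y),np.sin(y)])
print('t',s['time_s'],'tcp',np.round(e,1),'yawx',round(np.degrees(y),2),'grip',round(float(s['grip_width']),3),'F',np.round(s['force'],1))
C=np.array(r[0]);print('cas',np.round(r,1) if 0 else r,'top z at centre',round(c[:2]@(C-P[:,:2].mean(0))+c[2],1),'tilt deg along tool x',round(np.degrees(np.arctan(c[:2]@X)),2),'across',round(np.degrees(np.arctan(c[:2]@[-X[1],X[0]])),2),'offset along/across',np.round([(C-e[:2])@X,(C-e[:2])@[X[1],-X[0]]],1))
E
python3 g.py w5.png
```

```text
t 7.6 tcp [498.3   9.6  93.7] yawx 98.44 grip 0.5 F [ 1.2 -0.3  0.3]
cas ((494.6557312011719, 40.438446044921875), (47.59213638305664, 100.40798950195312), 8.230080604553223) top z at centre 118.6 tilt deg along tool x 0.01 across -0.09 offset along/across [31.   0.9]
```

View pics/w5.png

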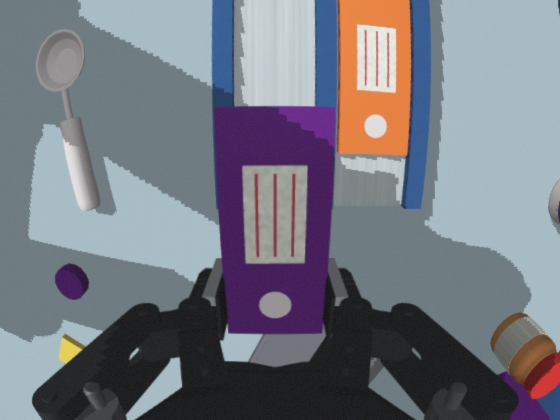

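The cassette is held level at (275,215), 31 mm ahead of the TCP. Next I carry it over the bed.

step_arm --plan "-2.5 0.5 0 4 30;-6 1.2 0 9 30;-10 2 0 14 30;-13.5 2.8 0 18 30;-16 3.3 0 21 30;-17.3 3.5 0 23 30;-17.3 3.5 0 23 30;-17.3 3.5 0 23 30;-17.3 3.5 0 23 30"

```text
time_s: 8.55
eef_pos: [557.3, -154.9, 92.2]
ee_rot: [-0.0, 0.79, 0.613, -0.0]
force: [0.7, 0.4, -0.7]
grip_width: 0.503
```

```bash
python3 g.py w6.png
python3 - <<'E'
from h import *
im,d=cap('side','side2.png'); cv2.imwrite('pics/side2c.png',cv2.resize(im[180:400,270:550,::-1],None,fx=2.5,fy=2.5))
E
```

```text
t 8.55 tcp [ 557.3 -154.9   92.2] yawx 75.55 grip 0.503 F [ 0.7  0.4 -0.7]
cas ((560.7525634765625, -137.49053955078125), (128.5148468017578, 50.94087219238281), 72.13311767578125) top z at centre 117.1 tilt deg along tool x 0.1 across 0.07 offset along/across [17.7 -1. ]
```

View pics/side2c.png

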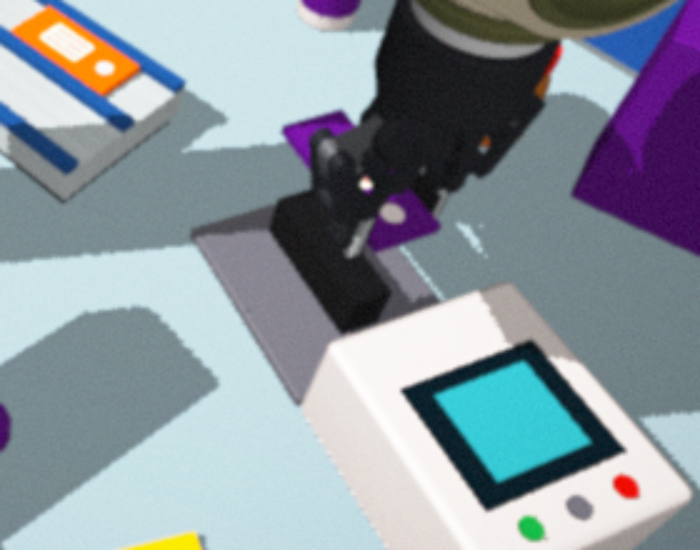

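The side view shows the cassette level over the bar at about (360,185) in the crop, jaws clear of the housing. The wrist mask picked up other purple here (128 mm long), so I'm ignoring that outline. Lowering gently.

step_arm --plan "-0.1 0.1 1.5 0 30;-0.1 0.1 3 0 30;-0.1 0.1 4.5 0 30;-0.1 0.1 5.4 0 30;-0.1 0.1 5.8 0 30;-0.1 0.1 6.1 0 30;-0.1 0.1 6.2 0 30;-0.1 0.1 6.2 0 30;-0.1 0.1 6.2 0 30"

```text
time_s: 9.55
eef_pos: [558.6, -157.6, 30.7]
ee_rot: [0.0, 0.791, 0.612, 0.0]
force: [0.3, 0.1, -0.1]
grip_width: 0.504
```

```bash
python3 g.py w7.png
```

```text
t 9.55 tcp [ 558.6 -157.6   30.7] yawx 75.44 grip 0.504 F [ 0.3  0.1 -0.1]
cas ((562.58203125, -138.63917541503906), (123.3490982055664, 61.01691818237305), 75.39555358886719) top z at centre 55.6 tilt deg along tool x 0.07 across 0.15 offset along/across [19.4 -0.9]
```

View pics/w7.png

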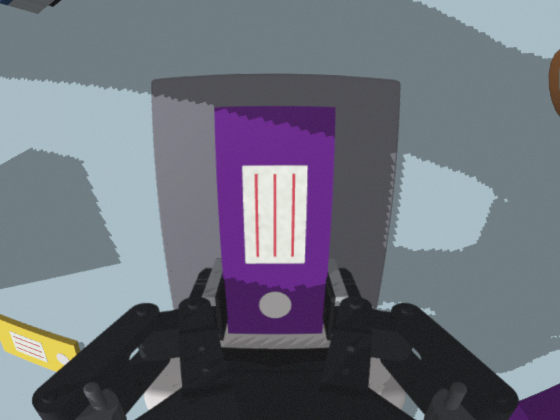

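The cassette is in the same spot in the hand, now over the base plate and in line with it. I lower the last millimetres until contact.

step_arm --plan "0.1 0 0.1 0 30;0.1 0 0.2 0 30;0.1 0 0.2 0 30;0.1 0 0.2 0 30"

```text
time_s: 10.0
eef_pos: [558.6, -156.5, 28.3]
ee_rot: [-0.0, 0.791, 0.612, -0.0]
force: [-0.7, -0.7, -0.3]
grip_width: 0.5
```

step_arm --plan "0 0 0.05 0 30;0 0 0.1 0 30;0 0 0.1 0 30;0 0 0.1 0 30"

```text
time_s: 10.4
eef_pos: [558.7, -156.5, 27.9]
ee_rot: [0.0, 0.791, 0.612, 0.0]
force: [-2.1, -0.1, 5.9]
grip_width: 0.502
```

Contact reads 5.9 N upward, so the cassette is seated. Open, lift, check.

step_arm --plan "0 0 0 0 55;0 0 0 0 60;0 0 0 0 70;0 0 0 0 80;0 0 0 0 90;0 0 0 0 90;0 0 0 0 90"

```text
time_s: 11.1
eef_pos: [558.6, -156.5, 27.3]
ee_rot: [0.0, 0.791, 0.612, -0.0]
force: [-0.4, 0.3, -0.4]
grip_width: 0.901
```

step_arm --plan "0 0 -1 0 90;0 0 -3 0 90;0 0 -6 0 90;0 0 -10 0 90;0 0 -13 0 90;-3 0 -15 0 90;-6 0 -15 0 90;-6 0 -15 0 90;-6 0 -15 0 90"

```text
time_s: 12.0
eef_pos: [543.3, -214.7, 177.7]
ee_rot: [0.0, 0.791, 0.611, 0.0]
force: [0.4, 0.3, -0.2]
grip_width: 0.9
```

Run:
```python
from h import *
s=readout.sense();i=cams.camera_info('wrist'); im,d=cap('wrist','w8.png'); W=cloud('wrist',d,i);z=W[...,2]
print(s['time_s'],np.round(s['eef_pos'],1),s['grip_width'])
hsv=cv2.cvtColor(im,cv2.COLOR_RGB2HSV); h,sa=hsv[...,0],hsv[...,1]
C=np.array([566.4,-126]);m=(d>50)&(h>130)&(h<165)&(sa>90)&(z>40)&(z<65)&(np.linalg.norm(W[...,:2]-C,axis=-1)<75)
P=W[m];r=cv2.minAreaRect(P[:,:2].astype(np.float32));print(r,m.sum(),np.percentile(P[:,2],[3,50,97]))
x=np.array([np.cos(np.radians(75.4)),np.sin(np.radians(75.4))]);e=np.array(r[0])-C;print('along',e@x,'across',e@[-x[1],x[0]])
A=np.c_[P[:,:2]-P[:,:2].mean(0),np.ones(len(P))];print(np.degrees(np.linalg.lstsq(A,P[:,2],rcond=None)[0][:2]))
```

```text
12.0 [ 543.3 -214.7  177.7] 0.9003212813079869
((562.8030395507812, -137.05841064453125), (122.89801788330078, 44.30272674560547), 75.7771224975586) 4640 [51.57037886 52.9210657  54.22080083]
along -11.608008903728763 across 0.6933251382141048
[-0.08974591  0.0319261 ]
```

View pics/w8.png

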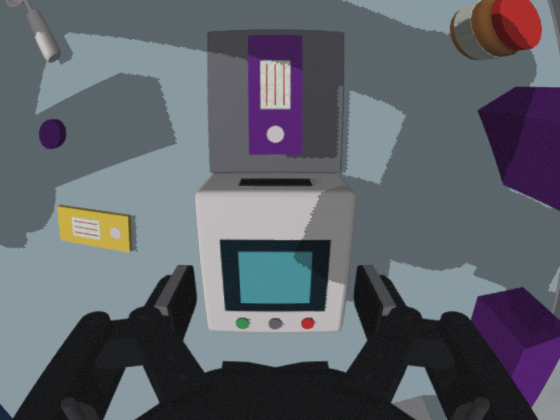

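The picture shows the cassette flat and lengthwise on the bed at (275,95). The 123 mm mask includes the housing slot at (275,182), so I'll redo it without the slot, check the orange cassette, and hand in if all is well.

Run:
```python
from h import *
i=cams.camera_info('wrist'); im,d=cap('wrist'); W=cloud('wrist',d,i);z=W[...,2]
hsv=cv2.cvtColor(im,cv2.COLOR_RGB2HSV); h,sa=hsv[...,0],hsv[...,1]
C=np.array([566.4,-126]);m=(d>50)&(h>130)&(h<165)&(sa>90)&(z>40)&(z<65)&(np.linalg.norm(W[...,:2]-C,axis=-1)<75);m[162:]=0
r=cv2.minAreaRect(W[m][:,:2].astype(np.float32));print(r)
x=np.array([np.cos(np.radians(75.4)),np.sin(np.radians(75.4))]);e=np.array(r[0])-C;a,b=e@x,e@[-x[1],x[0]];print('along',a,'across',b)
im,d=cap('top','top9.png');W=cloud('top',d);z=W[...,2];hsv=cv2.cvtColor(im,cv2.COLOR_RGB2HSV)
m=(hsv[...,0]<20)&(hsv[...,1]>120)&(z>30)&(z<100)&(d>100);m[:155]=0;m[200:]=0;m[:,:220]=0;m[:,295:]=0
o=cv2.minAreaRect(W[m][:,:2].astype(np.float32));print('orange',o)
if abs(a)<10 and abs(b)<8 and np.hypot(o[0][0]-542.2,o[0][1]-119.6)<6: print(workorder.finish_job())
```

```text
((565.6107788085938, -126.45497131347656), (99.94175720214844, 44.29994583129883), 75.42158508300781)
along -0.6392183915871305 across 0.6490522574554497
orange ((542.283447265625, 119.58248901367188), (45.036155700683594, 99.85147094726562), 8.784750938415527)
the job is handed in; nothing more can be done
None
```

The purple cassette is now lying flat and released on the strip reader's bed. The job is handed in at about 12 s of the 54 s allowed. No verdict is reported, so this rests on my own checks.

I pushed the cassette with shut fingers until it jutted about 37 mm over the open edge. I then gripped the jutting end at 50 N, lifted it level, carried it to the bed and lowered it until contact read about 6 N.

- **Purple cassette:** the last wrist-camera check put it within 1 mm of my bed estimate both along and across, with its yaw within 0.1° of my bed estimate. The camera calibration is good to about 2 mm.
- **Orange cassette:** the last top-camera view had it within 0.1 mm of where it started.
- **Gripper:** it was open and well clear when I handed in.

- **Readings set aside:** three wrist outlines, two while the cassette was over the bed and one after release, came out 123–128 mm long because the mask took in other dark or purple pixels. I ignored the first two. I re-measured the last without the reader's slot and got 100 x 44 mm.
- **Bed position:** the top and wrist cameras disagreed by about 2 mm and 1°, so I used their average.

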